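# Fit the splined handwheel and close the swing clamp

## Task

Pick up the printed handwheel and turn it until its cross-shaped bore lines up with the four splines of the fixture's spindle, then slide it fully home. Then turn the fitted handwheel clockwise, seen from above, until the swing arm comes up against its stop pin, and let go. Leave the model house, the mug and the screwdriver alone.

Things in the scene. Friction and masses are not known exactly. Their poses are not given: they have to be found in the camera images.
- handwheel: Black printed handwheel, about 90 g, loose, flat on the desk, hub up. Origin: centre of its underside, z up. Round knurled rim: outer diameter 84 mm, inner 61 mm, 10 mm high. Four spokes, 11 mm wide, along its x and y axes (both ways). Square hub 38 mm across flats (facing along x and y), 40 mm high in all, so 30 mm above the rim: grip it by two opposite flats.
- hub_top (a point): Centre of the top of the handwheel's hub, 40 mm above its underside; same axes as the handwheel. A cross-shaped bore runs right through the hub: four slots 11 mm wide along x and y (both ways), in line with the spokes, 31 mm from slot end to opposite slot end. It fits the splines in any of four quarter-turn positions.
- fixture: Holding fixture, fixed, in varying place and yaw. Base plate 12 mm high, along its x from 47 mm behind to 118 mm ahead of the origin, 75 mm either side; 62 mm square bearing block 42 mm high with an upright spindle; stop pin 10 mm thick, 58 mm high, 80 mm from the spindle axis; white printed part 28 mm high. Origin: on the desk under the spindle axis.
- spindle_seat (a point): On the vertical spindle axis, top of its round collar (42 mm diameter), 50 mm above the desk: the underside of a fully home handwheel lies here. Turns with the spindle: x along the swing arm, z up. From here rise four splines along x and y (both ways), 8 mm wide, 28 mm tip to opposite tip, up to 38 mm above the seat.
- stub_tip (a point): On the spindle axis at the top of the splined stub, 96 mm above the desk; axes as spindle_seat. The top 8 mm is a slimmer lead-in: splines 5.5 mm wide, 23 mm tip to tip. It stands 6 mm out of the hub of a fully home handwheel.
- clamp_end (a point): Outer end of the flat steel swing arm (16 mm wide, its top 48 mm above the desk, just below the seat), 93 mm from the spindle axis; the arm turns with the spindle.
- spindle (a joint): Angle of the spindle (rad), growing clockwise seen from above. 1.5 = swing arm against its stop pin, where it cannot go further; it starts between 0.2 and 0.75. It is stiff (about 0.12 N m) and stays where it is left. A fitted handwheel turns it, with play of about 0.1 rad either way in the splines.
- model_house: Bystander: small wooden model house, 75 x 65 mm, 95 mm high, loose; origin: centre of its underside. The house stands on one side of the fixture and the handwheel on the other.
- mug: Bystander: white mug, 80 mm diameter, 95 mm high, loose, upright; origin: centre of its underside, handle to its +y.
- screwdriver: Bystander: screwdriver with black handle lying on the desk beyond the fixture; its axis along its x, handle to -x.
There are look-alikes about, which are no part of the job. There is more than one size of the handwheel; the job needs the smallest. There is more than one size of the fixture; the job needs the largest.

How it is judged:
On the way:
1. the handwheel is fully home on the splines (underside within 4 mm of the collar), with the swing arm still short of its stop (spindle below 1.3) (z of handwheel in the frame of spindle_seat below 0.004 m and horizontal distance between handwheel and spindle_seat below 0.004 m and angle between handwheel's own z axis and vertical below 0.1 rad and value of joint spindle below 1.3 rad), for 0.1 s.
At the end, for the whole second after the job is handed in: the handwheel is upright on the spindle, centred within 4 mm and its underside within 4 mm of the collar, the spindle is turned to within 0.1 rad of its stop (joint above 1.4), and all is released and at rest (z of handwheel in the frame of spindle_seat below 0.004 m and horizontal distance between handwheel and spindle_seat below 0.004 m and angle between handwheel's own z axis and vertical below 0.1 rad and value of joint spindle above 1.4 rad and linear speed of handwheel below 0.02 m/s); the robot touches nothing.
It fails at once if the model house is moved more than 30 mm (distance of model_house from where it was at the start of the episode above 0.03 m).
It fails at once if the mug is moved more than 30 mm (distance of mug from where it was at the start of the episode above 0.03 m).
It fails at once if the screwdriver is moved more than 30 mm (distance of screwdriver from where it was at the start of the episode above 0.03 m).
It also fails if it takes over 51 s, if anything falls off the work surface, if the arm or the gripper's body presses on something with over 40 N, if the wrist force passes 120 N, or if a joint passes its speed limit or range.

## Robot

A 7-joint arm with a two-finger parallel gripper is mounted at the origin on the work surface. World frame = base frame: x ahead of the robot, y to its left, z up, the work surface at z = 0. Lengths are in m, angles in rad, forces in N, time in s.
With the tool pointing down it reaches from about 0.4 to 0.85 m from the base axis. Payload 10.4 kg.
Tool frame: the origin (TCP) lies at the very end of the fingers, on their centre line; the grasp point (between the pads) lies 19 mm behind it; z points along the fingers, y is the line along which they close (so a half turn about z gives the same grasp; the last joint's range is limited). The gripper opens to 87 mm and grips with 3 to 60 N. Pads are 19 mm wide; open, the fingers measure 117 mm over their backs; the gripper's body (75 mm by 190 mm) begins 51 mm behind the grasp point.
Start: joints at [-1.348, 0.332, -0.065, 1.46, 0.022, 1.35, -0.088], TCP at [0.152, 0.606, 0.195] pointing down, gripper open.
Joint ranges: [-2.6, 2.6], [-0.5, 2.12], [-1.47, 1.34], [0.16, 2.42], [-1.27, 4.41], [0.06, 2.06], [-2.6, 2.6]. Speed limits (rad/s): [2.22, 2.22, 2.79, 2.79, 3.14, 3.14, 3.14].

## Interface

Orientations are given as a unit quaternion [x, y, z, w].
In Python, from bench import * gives the robot as it stands.
- The arm moves only by the tool step_arm, never from a script. Its arguments are lists of equal length, an entry for each row: "delta_pos": the shift along the world's x, y, z in units of 25 mm (1.0 is 25 mm), a list of three; "turn": the turn about the world's z in units of 0.12 rad (1.0 is 0.12 rad). In form: {"delta_pos": [[tx, ty, tz], ...], "turn": [turn, ...]}. A call has 1 to 12 rows; each row shifts and turns the commanded pose from where the row before left it; what a row does not reach is not made up. A row lasts 1/10 s, in which the tool goes at most 50 mm and 8.59 degrees, less where a joint would pass 70% of its speed; a pose out of reach is approached as far as the arm can. A call with a number of a shift or a turn outside -1 to 1 is refused whole. A call with a gripper value outside its range is refused whole. "grip" is the closure, from 0 (fully open) to 1 (shut), set as the call begins (left out, the last holds). The fingers move at their own pace and stop on an object; "newtons" is the grip in N (left out, the last holds). Time passes only in rows, so rows that do not move let the fingers close. It gives the time, the measured TCP pose, the force, the opening and the grip force at its end, in the units of the state.
- read_state(): the state, without advancing time (a new reading comes with each control period).
- camera(name): name is "scene" or "top"; returns a dict with "image" (400x640x3 uint8, red, green, blue), "z_map" (400x640 float32, m along the optical axis (not along the pixel's ray), 0 where there is no reading), "mtx" (3x3 intrinsics, pixels), "view" (4x4, takes a point from world to camera coordinates). Camera axes: x right, y up, looking along -z (the intrinsics and any distortion apply to the point x, -y, -z); pixel columns grow to the right and rows downward; lengths in m; the calibration is good to about 2 mm. A picture is of the moment at which its call begins.
- close_job(): hands the job in; it is judged then, once.
The state is a dict: "time": time; "joint_positions": joint angles; "joint_vel": joint speeds; "joint_torque": joint torques, N m; "ee_pos": TCP position; "eef_rot": TCP orientation; "ft_force": force on the tool from outside, world axes, zero at the start; "torque": the same for the moment, N m; "width": finger opening in m; "grip_force": force on a finger pad.
Only numpy, scipy, OpenCV 4.12 (cv2) and the standard library are available. Lean on these libraries where they do the work, as an engineer would, in place of code of your own. Each camera call takes 0.05 s, during which the arm holds its last target. There are 200 camera calls.

## Working session

There is one attempt and no reset: what is moved stays moved. The work goes in short steps, Python scripts to look and compute and a tool call to move; the robot and the scene stay as the last step left them, time stands still between calls to the robot, and variables do not carry over. Pictures are saved under pics/ and viewed, at most 10 in all, crops included, and the job is handed in when it is done.

Besides the shell and the picture viewer there is one more tool, called after "Emit:" as name([rows], argument=value, ...), one row to a line, values as JSON. step_arm: Moves the arm, as the interface text tells. Shifts and turns lie within -1 to 1; 1 stands for 25 mm of shift or 0.12 rad of turn. Its arguments: {"type":"object","properties":{"delta_pos":{"type":"array"},"turn":{"type":"array"},"grip":{"type":"number"},"newtons":{"type":"number"}},"required":["delta_pos","turn"]}

```bash
mkdir -p pics
cat > h.py <<'E'
from bench import *
import numpy as np, cv2
def grab(n):
    c=camera(n); np.savez(f'{n}.npz',**c); return c
def load(n): return dict(np.load(f'{n}.npz'))
def cloud(c):
    K=c['mtx'];z=c['z_map'];h,w=z.shape
    u,v=np.meshgrid(np.arange(w),np.arange(h))
    X=(u-K[0,2])/K[0,0]*z;Y=(v-K[1,2])/K[1,1]*z
    P=np.stack([X,-Y,-z,np.ones_like(z)],-1)
    return (P@np.linalg.inv(c['view']).T)[...,:3]
def ray(c,u,v,h):
    K=c['mtx'];T=np.linalg.inv(c['view'])
    d=T[:3,:3]@np.array([(u-K[0,2])/K[0,0],-(v-K[1,2])/K[1,1],-1]);o=T[:3,3]
    return o+d*(h-o[2])/d[2]
def proj(c,p):
    q=c['view']@np.append(p,1);K=c['mtx']
    return K[0,0]*q[0]/-q[2]+K[0,2],K[1,1]*-q[1]/-q[2]+K[1,2]
E
python3 - <<'E'
from h import *
for n in('scene','top'):
    c=grab(n); cv2.imwrite(f'pics/{n}0.png',c['image'][...,::-1]); print(n,c['mtx'].tolist(),np.linalg.inv(c['view'])[:3,3], [k for k in c])
print(read_state())
E
```

```text
scene [[403.86948617456574, 0.0, 316.50792506994924], [0.0, 403.86948617456574, 194.58819782809488], [0.0, 0.0, 1.0]] [1.02476106 0.69947579 0.66334608] ['image', 'z_map', 'mtx', 'view']
top [[399.7063795285162, 0.0, 318.1053818277497], [0.0, 399.7063795285162, 198.5828609336915], [0.0, 0.0, 1.0]] [0.42112267 0.00375625 1.25053392] ['image', 'z_map', 'mtx', 'view']
{'time': 0.1, 'joint_positions': array([-1.34759096,  0.33280498, -0.06468421,  1.46081794,  0.0216043 ,
        1.34987042, -0.0885048 ]), 'joint_vel': array([-2.24100077e-03, -8.57612606e-05,  7.81579494e-04, -1.54904812e-03,
       -5.03999484e-04, -2.00880636e-04,  5.21399198e-04]), 'joint_torque': array([ 7.91801285e-04, -6.24549007e+01,  2.42301438e-02, -3.90716529e+01,
       -6.13395497e-02,  3.66192078e-02,  9.99766780e-05]), 'ee_pos': array([0.15201432, 0.60586945, 0.19475458]), 'eef_rot': array([ 1.22593684e-01,  9.92456763e-01, -6.01085163e-04, -4.34283153e-05]), 'ft_force': array([ 1.08891205, -0.52228476, -0.82523383]), 'torque': array([-0.00633705,  0.0239648 , -0.0031011 ]), 'grip_force': 0.0, 'width': 0.08701713190994878}
```

View pics/scene0.png

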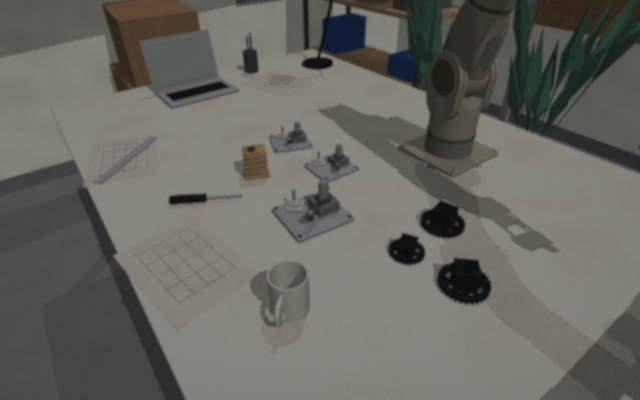

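View pics/top0.png

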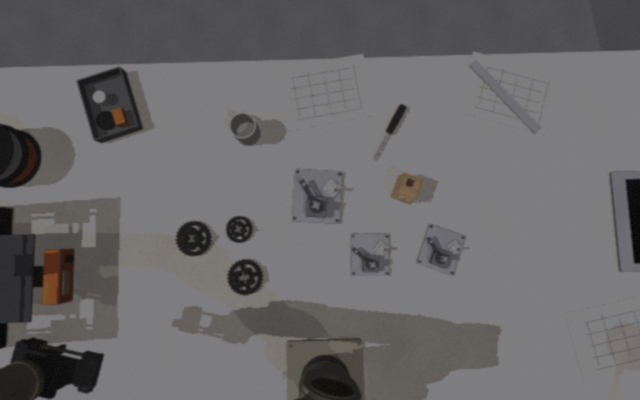

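The scene picture shows three handwheels at (442,220), (407,249) and (464,281), and three fixtures at (313,212), (331,163) and (291,138). In the top picture the handwheels are at (194,238), (239,229) and (245,277). (239,229) is the smallest, so it is the one meant. The fixtures there are at (318,196), (371,254) and (441,248). (318,196) has the largest plate, so it is the one meant. Next I confirm both sizes with an enlarged crop.

Run:
```python
from h import *
c=load('top');P=cloud(c);g=cv2.cvtColor(c['image'],cv2.COLOR_RGB2GRAY)
im=np.clip((c['image'][150:310,160:360].astype(float)/200)**.6*255,0,255).astype(np.uint8)
cv2.imwrite('pics/crop.png',cv2.resize(im,None,fx=3.7,fy=3.7,interpolation=cv2.INTER_CUBIC)[...,::-1])
m=((P[...,2]>.005)&(P[...,2]<.12)&(np.abs(P[...,1])<.5)&(P[...,0]>.2)&(P[...,0]<.9)).astype(np.uint8)
n,l,s,ce=cv2.connectedComponentsWithStats(m)
for i in range(1,n):
    if s[i,4]>60:
        q=P[l==i]; print(ce[i].round(1),s[i].tolist(),'xyz min',q.min(0).round(3),'max',q.max(0).round(3))
```

```text
[393.2 123.8] [373, 104, 34, 56, 311] xyz min [ 0.663 -0.28   0.005] max [ 0.837 -0.17   0.03 ]
[244.2 127.5] [229, 110, 32, 35, 670] xyz min [0.719 0.184 0.005] max [0.814 0.275 0.101]
[317.1 195.9] [291, 169, 52, 55, 2519] xyz min [ 0.465 -0.072  0.005] max [0.638 0.091 0.098]
[407.  187.5] [392, 172, 31, 32, 656] xyz min [ 0.522 -0.303  0.005] max [ 0.617 -0.225  0.1  ]
[238.7 228.9] [226, 216, 27, 27, 453] xyz min [0.414 0.212 0.005] max [0.495 0.294 0.047]
[192.9 238. ] [176, 220, 36, 36, 838] xyz min [0.377 0.341 0.005] max [0.486 0.45  0.058]
[440.9 249.2] [417, 223, 49, 54, 1579] xyz min [ 0.294 -0.445  0.005] max [ 0.458 -0.293  0.079]
[369.8 254.6] [351, 233, 39, 43, 1567] xyz min [ 0.302 -0.208  0.005] max [ 0.433 -0.089  0.077]
[244.7 276.8] [227, 259, 36, 38, 802] xyz min [0.249 0.182 0.005] max [0.362 0.29  0.058]
```

View pics/crop.png

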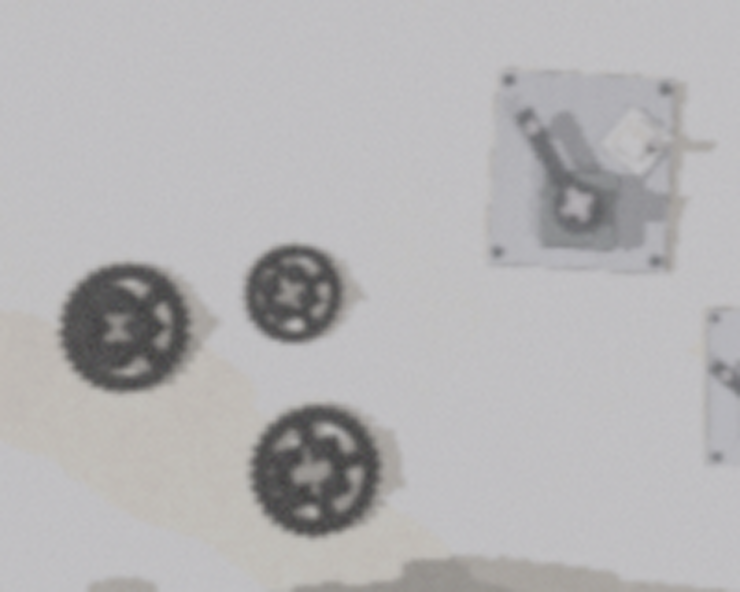

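The crop shows the small wheel at crop (293,293). Its measured extent is about 82 mm against the 84 mm given, and its height is 47 mm including noise. The other wheels measure about 109 mm. The large fixture at crop (577,205) has a 98 mm stub top and a plate of about 165 x 150 mm. Both are the ones meant, so I measure poses next.

```bash
cat >> h.py <<'E'
def projv(c,P):
    P=np.asarray(P);q=P@c['view'][:3,:3].T+c['view'][:3,3];K=c['mtx']
    return K[0,0]*q[...,0]/-q[...,2]+K[0,2],K[1,1]*q[...,1]/q[...,2]+K[1,2]
def sample(c,P):
    u,v=projv(c,P);g=cv2.cvtColor(c['image'],cv2.COLOR_RGB2GRAY).astype(np.float32)
    return cv2.remap(g,u.astype(np.float32),v.astype(np.float32),cv2.INTER_LINEAR)
def harm(c,ctr,h,r0,r1,n=4):
    r,a=np.meshgrid(np.linspace(r0,r1,8),np.linspace(0,2*np.pi,360,False))
    I=sample(c,np.stack([ctr[0]+r*np.cos(a),ctr[1]+r*np.sin(a),0*r+h],-1)).mean(1)
    F=np.fft.rfft(I);return np.angle(F[n].conj())/n, np.abs(F[n])/np.abs(F[1:20]).max(), I   # angle of brightness max
def cen(c,x,y,h,R=.03,thr=None):
    pass
E
python3 - <<'E'
from h import *
for n,win in(('top',(226,216,27,27)),('scene',(385,228,45,40))):
    c=load(n);g=cv2.cvtColor(c['image'],cv2.COLOR_RGB2GRAY)
    x,y,w,h=win;x-=3;y-=3;w+=6;h+=6
    big=cv2.resize(g[y:y+h,x:x+w],None,fx=8,fy=8,interpolation=cv2.INTER_CUBIC)
    t,m=cv2.threshold(big,0,255,cv2.THRESH_BINARY_INV+cv2.THRESH_OTSU)
    k=max(cv2.findContours(m,cv2.RETR_EXTERNAL,cv2.CHAIN_APPROX_NONE)[0],key=cv2.contourArea)[:,0]
    px=(k+.5)/8-.5+[x,y]
    W=np.array([ray(c,u,v,.008)[:2] for u,v in px]).astype(np.float32)
    (ec,ax,an)=cv2.fitEllipse(cv2.convexHull(W)); print(n,'rim ellipse',np.round(ec,4),np.round(ax,4), 'circ',cv2.minEnclosingCircle(W),t)
    P=cloud(c); 
    q=P[y:y+h,x:x+w].reshape(-1,3); q=q[(q[:,2]>.034)&(q[:,2]<.05)]
    print(' hub pts',len(q),q.mean(0).round(4),cv2.minAreaRect(q[:,:2].astype(np.float32)))
    for hh,a,b in((.01,.022,.029),(.04,.007,.014)):
        r=harm(c,ec,hh,a,b);print(' harm',hh,np.degrees(r[0]).round(1),round(r[1],2))
    # fixture stub
    F=P[(P[...,2]>.09)&(P[...,2]<.102)&(np.hypot(P[...,0]-.52,P[...,1])<.06)]
    print(' stub',len(F),F.mean(0).round(4),F.min(0).round(3),F.max(0).round(3))
    A=P[(np.abs(P[...,2]-.048)<.005)&(np.hypot(P[...,0]-.52,P[...,1])<.11)]
    print(' 48mm pts',len(A));d=A[:,:2]-F[:,:2].mean(0);f=A[np.hypot(*d.T)>.05];print(np.c_[f[:,:2],np.degrees(np.arctan2(*(f[:,:2]-F[:,:2].mean(0)).T[::-1]))].round(3)[:40].tolist())
E
```

```text
top rim ellipse [0.4547 0.2529] [0.0831 0.0857] circ ((0.4544113278388977, 0.2528204321861267), 0.04313789680600166) 80.0
 hub pts 110 [0.4543 0.2531 0.039 ] ((0.45484891533851624, 0.25325027108192444), (0.03801726549863815, 0.038068193942308426), 28.639493942260742)
 harm 0.01 -10.3 0.84
 harm 0.04 26.3 0.67
 stub 36 [0.5173 0.0118 0.0949] [0.507 0.003 0.09 ] [0.528 0.021 0.098]
 48mm pts 247
[[0.6, 0.053, 26.505], [0.6, 0.05, 24.852], [0.597, 0.059, 30.715], [0.597, 0.053, 27.483], [0.597, 0.05, 25.743], [0.597, 0.047, 23.944], [0.594, 0.059, 31.743], [0.594, 0.056, 30.123], [0.594, 0.053, 28.349], [0.594, 0.05, 26.652], [0.593, 0.047, 24.866], [0.594, 0.044, 22.909], [0.591, 0.059, 32.832], [0.59, 0.056, 31.247], [0.59, 0.053, 29.503], [0.591, 0.05, 27.623], [0.588, 0.056, 32.324], [0.587, 0.047, 26.906], [0.587, 0.041, 22.813], [0.585, 0.056, 33.533], [0.584, 0.047, 27.999], [0.584, 0.041, 23.759], [0.582, 0.053, 32.967], [0.581, 0.041, 24.805], [0.581, 0.038, 22.507], [0.579, 0.054, 34.17], [0.578, 0.05, 32.415], [0.578, 0.047, 30.355], [0.578, 0.044, 28.209], [0.578, 0.041, 25.
[... 908 characters left out ...]
0.047, -49.475], [0.571, -0.045, -49.963], [0.57, 0.033, 19.068], [0.57, 0.036, 23.007], [0.568, 0.037, 25.063], [0.565, 0.039, 27.293], [0.575, 0.034, 19.327], [0.574, 0.038, 22.876], [0.572, 0.04, 25.218], [0.569, 0.04, 26.556], [0.567, 0.041, 28.614], [0.565, 0.042, 30.806], [0.564, 0.045, 34.06], [0.562, 0.047, 37.043], [0.575, 0.043, 27.126], [0.573, 0.044, 29.1], [0.57, 0.044, 30.441], [0.568, 0.046, 32.985], [0.565, 0.047, 34.916], [0.575, 0.048, 30.668], [0.572, 0.047, 31.776], [0.571, 0.051, 34.792], [0.565, 0.047, 34.92], [0.574, 0.05, 33.116], [0.571, 0.05, 34.538], [0.589, 0.042, 21.08], [0.591, 0.048, 25.215], [0.589, 0.05, 26.879], [0.587, 0.051, 28.49], [0.586, 0.055, 30.914]]
```

Run:
```python
from h import *
c=load('top');S=np.array([.518,.0125])
for hh,a,b in((.088,.006,.0135),(.088,.008,.013),(.096,.006,.011)):
    r=harm(c,S,hh,a,b);print('stub harm',hh,a,np.degrees(r[0]).round(1),round(r[1],2))
# arm: dark band at h=.048: centroid across for radial distance
g=[]
for rr in np.arange(.035,.09,.005):
    a=np.radians(np.arange(5,60,.5));I=sample(c,np.stack([S[0]+rr*np.cos(a),S[1]+rr*np.sin(a),0*a+.048],-1)).ravel()
    w=np.clip(np.median(I)-10-I,0,None) ; g.append((round(rr,3),round(np.degrees((w*a).sum()/w.sum()),1), int(I.min())))
print(g)
P=cloud(c);A=P[(np.abs(P[...,2]-.048)<.004)];d=A[:,:2]-S;R=np.hypot(*d.T);an=np.degrees(np.arctan2(d[:,1],d[:,0]))
k=(R>.045)&(R<.1)&(an>0)&(an<60);q=A[k][:,:2];u,s,v=np.linalg.svd(q-q.mean(0));print('PCA',k.sum(),np.degrees(np.arctan2(v[0,1],v[0,0])),'mean dir',np.degrees(np.arctan2(*(q.mean(0)-S)[::-1])))
B=P[(np.abs(P[...,2]-.012)<.005)&(P[...,0]>.45)&(P[...,0]<.65)&(np.abs(P[...,1])<.1)]
print('plate',cv2.minAreaRect(B[:,:2].astype(np.float32)))
H=P[(P[...,2]>.054)&(np.hypot(P[...,0]-.55,P[...,1]+.03)<.1)];H=H[np.hypot(*(H[:,:2]-S).T)>.05];print('pin?',H.round(3).tolist())
# bore with several
for yaw in range(-45,45,1): pass
W=(.4548,.2532)
for a,b in((.006,.012),(.008,.014),(.009,.0145)): r=harm(c,W,.04,a,b);print('bore',np.degrees(r[0]).round(1),round(r[1],2))
```

```text
stub harm 0.088 0.006 27.3 1.0
stub harm 0.088 0.008 27.4 1.0
stub harm 0.096 0.006 27.2 0.87
[(np.float64(0.035), np.float64(31.9), 48), (np.float64(0.04), np.float64(30.2), 51), (np.float64(0.045), np.float64(29.6), 50), (np.float64(0.05), np.float64(29.5), 51), (np.float64(0.055), np.float64(29.4), 52), (np.float64(0.06), np.float64(28.9), 51), (np.float64(0.065), np.float64(27.8), 51), (np.float64(0.07), np.float64(27.1), 63), (np.float64(0.075), np.float64(9.7), 79), (np.float64(0.08), np.float64(29.9), 76), (np.float64(0.085), np.float64(29.5), 55)]
PCA 63 -150.10638006395612 mean dir 27.817967535738678
plate ((0.5513626337051392, 0.003284864127635956), (0.16094127297401428, 0.16506876051425934), 85.36558532714844)
pin? [[0.586, 0.053, 0.058], [0.587, 0.05, 0.055], [0.583, 0.05, 0.057], [0.583, 0.044, 0.057], [0.581, 0.047, 0.054], [0.58, 0.044, 0.055], [0.572, -0.049, 0.057], [0.571, -0.052, 0.059], [0.571, -0.055, 0.062], [0.568, -0.046, 0.061], [0.568, -0.049, 0.058], [0.569, -0.052, 0.057], [0.569, -0.055, 0.054], [0.566, -0.049, 0.057], [0.565, -0.052, 0.057], [0.559, 0.042, 0.055]]
bore 25.7 0.47
bore 25.8 0.6
bore 26.0 0.64
```

Emit:
step_arm([
  [1, -1, 0],
  [1, -1, 0],
  [1, -1, 0],
  [1, -1, 0],
  [1, -1, 0],
  [1, -1, 0],
  [1, -1, 0],
  [1, -1, 0],
  [1, -1, 0],
  [1, -1, 0],
  [1, -1, 0],
  [1, -1, 0],
], turn=[-0.6, -0.6, -0.6, -0.6, -0.6, -0.6, -0.6, -0.6, -0.6, -0.6, -0.6, -0.4], grip=0, newtons=30)

```text
time: 1.3
ee_pos: [0.4528, 0.305, 0.1953]
eef_rot: [0.518, 0.855, -0.0, -0.0]
ft_force: [0.7, 0.0, -0.3]
width: 0.0873
grip_force: 0.0
```

Emit:
step_arm([
  [0.1, -0.7, 0],
  [0, -0.7, 0],
  [0, -0.7, 0],
  [0, 0, -1],
  [0, 0, -1],
  [0, 0, -1],
  [0, 0, -0.5],
  [0, 0, 0],
], turn=[0, 0, 0, 0, 0, 0, 0, 0])

```text
time: 2.1
ee_pos: [0.4531, 0.2533, 0.1067]
eef_rot: [0.516, 0.857, -0.001, -0.001]
ft_force: [0.1, -0.4, 0.0]
width: 0.0872
grip_force: 0.0
```

Run:
```python
from h import *
c=grab('scene');print(read_state()['ee_pos']);im=np.clip((c['image'][130:290,300:500].astype(float)/200)**.6*255,0,255).astype(np.uint8)
cv2.imwrite('pics/s1.png',cv2.resize(im,None,fx=3.7,fy=3.7,interpolation=cv2.INTER_CUBIC)[...,::-1])
```

```text
[0.45402264 0.25378177 0.10809029]
```

View pics/s1.png

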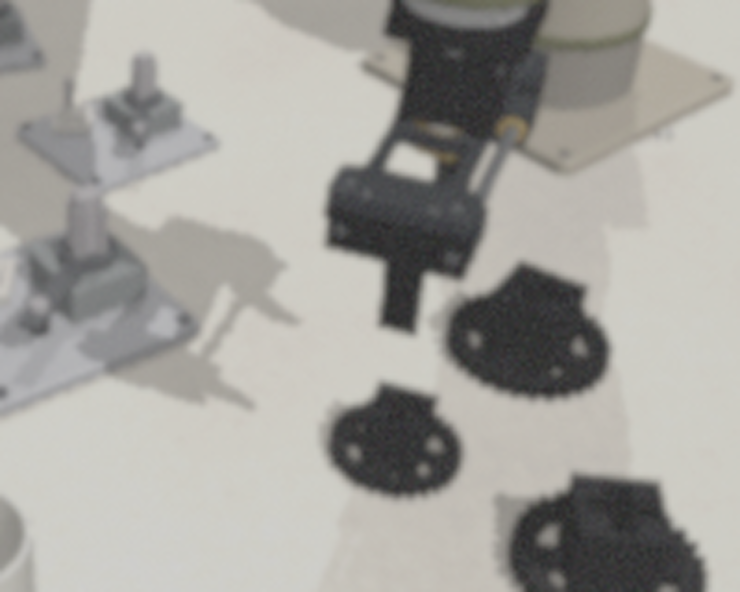

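The crop shows the gripper over the small wheel's hub, with the finger at crop (400,300) and the hub at (405,400). I descend and grip.

Emit:
step_arm([
  [0, 0, -1],
  [0, 0, -1],
  [0, 0, -1],
  [0, 0, -0.6],
  [0, 0, 0],
  [0, 0, 0],
], turn=[0, 0, 0, 0, 0, 0])

```text
time: 2.75
ee_pos: [0.4553, 0.2544, 0.0194]
eef_rot: [0.516, 0.856, 0.001, 0.0]
ft_force: [-0.8, -0.5, -0.2]
width: 0.0867
grip_force: 0.0
```

Emit:
step_arm([
  [0, 0, 0],
  [0, 0, 0],
  [0, 0, 0],
  [0, 0, 0],
  [0, 0, 0],
  [0, 0, 0],
  [0, 0, 0],
  [0, 0, 0],
], turn=[0, 0, 0, 0, 0, 0, 0, 0], grip=1, newtons=35)

```text
time: 3.55
ee_pos: [0.4546, 0.2537, 0.0179]
eef_rot: [0.517, 0.856, 0.0, 0.0]
ft_force: [-0.1, -0.1, 0.3]
width: 0.0311
grip_force: 0.0
```

Emit:
step_arm([
  [0, 0, 0],
  [0, 0, 0],
], turn=[0, 0])

```text
time: 3.75
ee_pos: [0.4546, 0.2537, 0.018]
eef_rot: [0.517, 0.856, 0.0, 0.0]
ft_force: [0.7, -0.8, -0.1]
width: 0.0149
grip_force: 0.0
```

Run:
```python
from h import *
s=read_state();print(s['width'],s['grip_force'],s['ft_force'])
o=[]
for n,(x,y,w,h) in(('scene',(340,190,130,100)),('top',(180,180,130,100))):
    c=grab(n);im=np.clip((c['image'][y:y+h,x:x+w].astype(float)/180)**.5*255,0,255).astype(np.uint8)
    o.append(cv2.resize(im,(390*1,300),interpolation=cv2.INTER_CUBIC))
cv2.imwrite('pics/g1.png',np.hstack(o)[...,::-1])
```

```text
0.014917828300999306 0.0 [ 0.72867343 -0.80186152 -0.10429147]
```

View pics/g1.png

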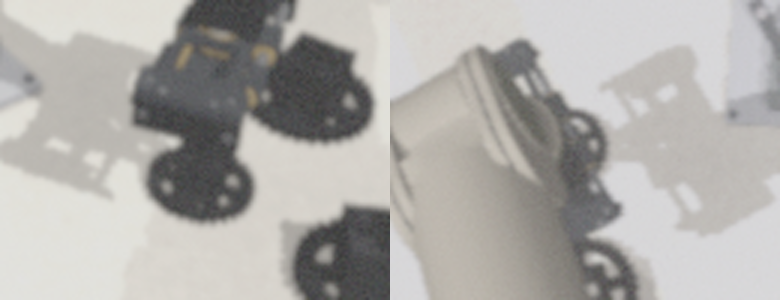

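Run:
```python
from h import *
o=[]
for n,(x,y,w,h) in(('scene',(365,190,80,80)),('top',(205,190,80,80))):
    c=load(n);print(n,[np.round(proj(c,(.4546,.2537,z)),1).tolist() for z in(0,.018,.04,.1)])
    im=np.clip((c['image'][y:y+h,x:x+w].astype(float)/120)**.6*255,0,255).astype(np.uint8)
    o.append(cv2.resize(im,(400,400),interpolation=cv2.INTER_CUBIC))
    P=cloud(c)
    for p in P[y+20:y+h-10:4 if n=='scene' else 3, [(409,407)[0]] if n=='scene' else [240]].reshape(-1,3):print(p.round(3),end=' ')
    print()
cv2.imwrite('pics/g2.png',np.hstack(o)[...,::-1])
```

```text
scene [[406.0, 251.6], [406.9, 246.0], [408.0, 238.9], [411.1, 218.5]]
[0.477 0.262 0.139] [0.486 0.271 0.139] [0.515 0.295 0.157] [0.523 0.303 0.156] [0.532 0.312 0.156] [0.531 0.312 0.146] [0.523 0.308 0.128] [0.524 0.31  0.119] [0.442 0.248 0.02 ] [0.468 0.27  0.037] [0.47  0.273 0.028] [1.025 0.699 0.663] [0.466 0.274 0.002] 
top [[239.4, 229.0], [238.3, 228.8], [236.8, 228.7], [232.5, 228.2]]
[0.514 0.251 0.002] [0.504 0.251 0.005] [0.488 0.227 0.122] [0.479 0.225 0.133] [0.47  0.225 0.135] [0.462 0.226 0.132] [0.453 0.224 0.139] [0.444 0.21  0.213] [0.436 0.209 0.214] [0.428 0.21  0.211] [0.42  0.21  0.214] [0.412 0.221 0.158] [0.404 0.221 0.159] [0.396 0.221 0.156] [0.388 0.22  0.16 ] [0.38  0.221 0.157] [0.372 0.221 0.158]
```

View pics/g2.png

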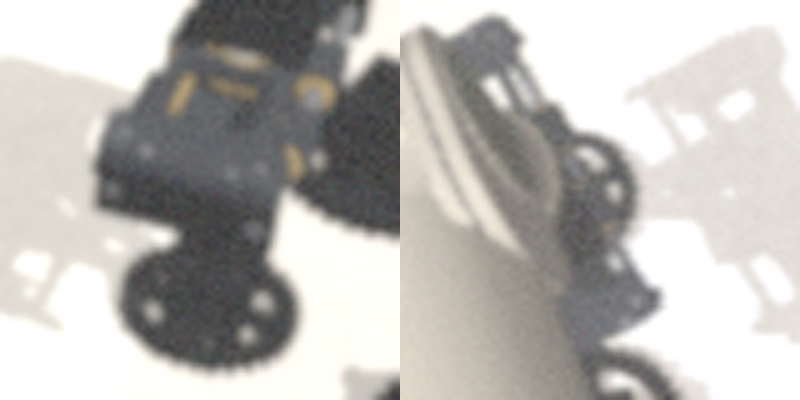

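Run:
```python
from h import *
c=load('scene');P=cloud(c)
for u in (390,396,402,408,412,416):
    print(u,[(v,P[v,u].round(3).tolist()) for v in range(218,246,3)])
d=np.array([np.cos(.49),np.sin(.49),0]);t=np.array([.4546,.2537,.107])
print('open tip proj at .107:',[np.round(proj(c,t+d*k),1) for k in(-.05,0,.0435,.058)], 'now closed .018',[np.round(proj(c,t-[0,0,.089]+d*k),1) for k in(.0,.008,.02)], 'at.045',[np.round(proj(c,t-[0,0,.062]+d*k),1) for k in(.0,.008,.02)])
```

```text
390 [(218, [0.546, 0.274, 0.159]), (221, [0.549, 0.278, 0.155]), (224, [0.547, 0.277, 0.146]), (227, [0.542, 0.273, 0.132]), (230, [0.541, 0.273, 0.124]), (233, [0.542, 0.274, 0.117]), (236, [0.446, 0.192, 0.001]), (239, [0.454, 0.2, 0.001]), (242, [0.46, 0.207, -0.001]), (245, [0.477, 0.222, 0.01])]
396 [(218, [0.537, 0.281, 0.158]), (221, [0.542, 0.287, 0.158]), (224, [0.543, 0.288, 0.151]), (227, [0.542, 0.288, 0.143]), (230, [0.536, 0.284, 0.129]), (233, [0.538, 0.287, 0.124]), (236, [0.435, 0.201, 0.001]), (239, [0.451, 0.216, 0.01]), (242, [0.459, 0.224, 0.011]), (245, [0.465, 0.23, 0.01])]
402 [(218, [0.527, 0.288, 0.159]), (221, [0.533, 0.294, 0.158]), (224, [0.538, 0.299, 0.156]), (227, [0.536, 0.298, 0.146]), (230, [0.531, 0.296, 0.135]), (233, [0.531, 0.296, 0.127]), (236, [0.531, 0.298, 0.12]), (239, [0.475, 0.253, 0.05]), (242, [0.476, 0.255, 0.043]), (245, [0.477, 0.257, 0.036])]
408 [(218, [0.518, 0.296, 0.159]), (221, [0.524, 0.302, 0.158]), (224, [0.532, 0.309, 0.159]), (227, [0.532, 0.31, 0.152]), (230, [0.529, 0.309, 0.143]), (233, [0.525, 0.307, 0.131]), (236, [0.
[... 294 characters left out ...]
(236, [0.522, 0.315, 0.128]), (239, [0.519, 0.314, 0.117]), (242, [0.456, 0.267, 0.041]), (245, [0.463, 0.274, 0.041])]
416 [(218, [0.506, 0.305, 0.159]), (221, [0.512, 0.311, 0.158]), (224, [0.521, 0.319, 0.16]), (227, [0.526, 0.324, 0.159]), (230, [0.525, 0.324, 0.151]), (233, [0.521, 0.322, 0.14]), (236, [0.516, 0.32, 0.128]), (239, [0.517, 0.322, 0.121]), (242, [0.449, 0.272, 0.041]), (245, [0.441, 0.268, 0.024])]
open tip proj at .107: [array([417.4, 203.6]), array([411.5, 216. ]), array([406. , 227.6]), array([404.1, 231.6])] now closed .018 [array([406.9, 246. ]), array([405.9, 248.1]), array([404.5, 251.4])] at.045 [array([408.2, 237.2]), array([407.3, 239.3]), array([405.8, 242.6])]
```

The jaws shut over the hub: the body's underside measures about 0.117 m where the reported pose puts it at 0.088 m. So the fingertips look about 28 mm higher than reported. I lift, open and measure the fingertips in the camera before trying again.

Emit:
step_arm([
  [0, 0, 1],
  [0, 0, 1],
  [0, 0, 1],
  [0, 0, 0],
  [0, 0, 0],
  [0, 0, 0],
  [0, 0, 0],
  [0, 0, 0],
  [0, 0, 0],
  [0, 0, 0],
  [0, 0, 0],
], turn=[0, 0, 0, 0, 0, 0, 0, 0, 0, 0, 0], grip=0)

```text
time: 4.95
ee_pos: [0.4546, 0.2537, 0.0929]
eef_rot: [0.517, 0.856, 0.0, 0.0]
ft_force: [-0.2, 0.2, 0.7]
width: 0.0842
grip_force: 0.0
```

Run:
```python
from h import *
s=read_state();print(s['ee_pos'],s['width'])
c=grab('scene');P=cloud(c)
x,y,w,h=350,170,110,110
im=np.clip((c['image'][y:y+h,x:x+w].astype(float)/120)**.6*255,0,255).astype(np.uint8)
cv2.imwrite('pics/g3.png',cv2.resize(im,None,fx=5,fy=5,interpolation=cv2.INTER_CUBIC)[...,::-1])
e=s['ee_pos'];d=np.array([np.cos(.485),np.sin(.485)]);n=np.array([-d[1],d[0]])
k=(P[...,2]>.06)&(P[...,2]<.3)&(np.hypot(P[...,0]-e[0],P[...,1]-e[1])<.12)
q=P[k];al=(q[:,:2]-e[:2])@d;ac=(q[:,:2]-e[:2])@n;z=q[:,2]-e[2]
for lo in np.arange(-.02,.16,.01):
    m=(z>lo)&(z<=lo+.01)
    if m.sum()>3: print(round(lo,2),m.sum(),'along',np.percentile(al[m],[5,50,95]).round(3),'across',np.percentile(ac[m],[5,50,95]).round(3))
print('wheel now',[P[(np.abs(P[...,2]-.0395)<.005)&(np.hypot(P[...,0]-.455,P[...,1]-.253)<.04)].mean(0).round(4)])
```

```text
[0.45457643 0.25373081 0.09290825] 0.08415589915178938
0.02 7 along [0.048 0.05  0.05 ] across [-0.009  0.002  0.01 ]
0.03 45 along [0.049 0.051 0.053] across [-0.011 -0.     0.01 ]
0.04 36 along [0.049 0.051 0.052] across [-0.01 -0.    0.01]
0.05 38 along [0.05  0.052 0.054] across [-0.01   0.001  0.01 ]
0.06 39 along [0.039 0.054 0.056] across [-0.011  0.001  0.011]
0.07 48 along [-0.047 -0.041  0.057] across [-0.01  -0.003  0.008]
0.08 10 along [-0.047 -0.046 -0.044] across [-0.01  -0.002  0.002]
0.09 29 along [0.084 0.087 0.088] across [-0.031 -0.005  0.029]
0.1 192 along [-0.047  0.087  0.088] across [-0.032  0.009  0.037]
0.11 263 along [-0.049  0.054  0.088] across [-0.03   0.027  0.037]
0.12 237 along [-0.078  0.092  0.094] across [-0.032  0.017  0.037]
0.13 500 along [-0.069  0.074  0.096] across [-0.03   0.005  0.035]
0.14 503 along [-0.043  0.061  0.093] across [-0.028  0.005  0.031]
0.15 120 along [-0.007  0.014  0.018] across [-0.02   0.004  0.025]
wheel now [array([0.4582, 0.2566, 0.0395])]
```

View pics/g3.png

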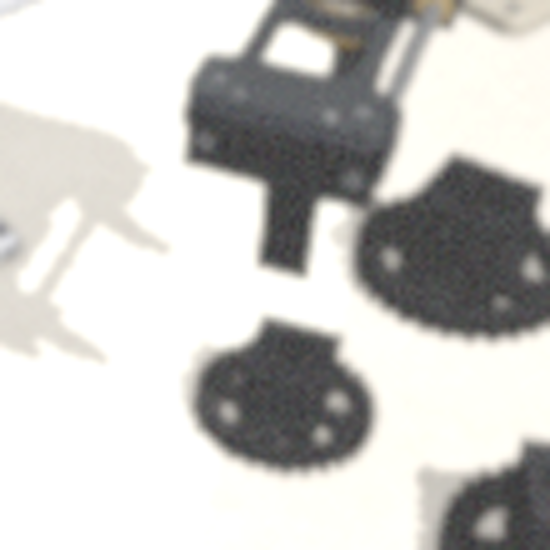

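The picture shows the open finger tip at crop (285,272), about 28 mm higher than the reported TCP, and centred sideways. The wheel at crop (285,400) has not moved. I'll allow for the 28 mm in z from here on.

Emit:
step_arm([
  [0, 0, -1],
  [0, 0, -1],
  [0, 0, -1],
  [0, 0, -0.8],
  [0, 0, -0.2],
  [0, 0, -0.15],
  [0, 0, 0],
], turn=[0, 0, 0, 0, 0, 0, 0], grip=0)

```text
time: 5.7
ee_pos: [0.4549, 0.254, -0.0103]
eef_rot: [0.517, 0.856, 0.0, 0.0]
ft_force: [-0.2, 0.3, 0.1]
width: 0.0868
grip_force: 0.0
```

Emit:
step_arm([
  [0, 0, 0],
  [0, 0, 0],
  [0, 0, 0],
  [0, 0, 0],
  [0, 0, 0],
  [0, 0, 0],
  [0, 0, 0],
  [0, 0, 0],
  [0, 0, 0],
], turn=[0, 0, 0, 0, 0, 0, 0, 0, 0], grip=1, newtons=35)

```text
time: 6.6
ee_pos: [0.4546, 0.2538, -0.0108]
eef_rot: [0.517, 0.856, 0.0, 0.0]
ft_force: [1.1, 0.2, -0.0]
width: 0.0378
grip_force: 35.0
```

Emit:
step_arm([
  [0, 0, 0.5],
  [0, 0, 1],
  [0, 0, 1],
  [0, 0, 1],
  [0, 0, 1],
  [0, 0, 0.5],
  [0, 0, 0],
], turn=[0, 0, 0, 0, 0, 0, 0])

```text
time: 7.3
ee_pos: [0.4555, 0.2543, 0.1161]
eef_rot: [0.517, 0.856, 0.002, 0.0]
ft_force: [0.1, 0.4, -0.5]
width: 0.0376
grip_force: 35.0
```

Emit:
step_arm([
  [0.2, -0.8, 0],
  [0.24, -0.9, 0],
  [0.26, -1, 0],
  [0.26, -1, 0],
  [0.26, -1, 0],
  [0.26, -1, 0],
  [0.26, -1, 0],
  [0.25, -0.95, 0],
  [0.25, -0.9, 0],
  [0.2, -0.7, 0],
  [0.1, -0.38, 0],
  [0, 0, 0],
], turn=[0, 0, 0, 0, 0, 0, 0, 0, 0, 0, 0, 0])

```text
time: 8.5
ee_pos: [0.5177, 0.0117, 0.1134]
eef_rot: [0.518, 0.856, -0.001, -0.0]
ft_force: [0.1, -0.2, -1.9]
width: 0.0381
grip_force: 35.0
```

Run:
```python
from h import *
s=read_state();print(s['ee_pos'],s['eef_rot'],s['width'])
c=grab('scene');P=cloud(c);e=s['ee_pos']
x,y,w,h=265,120,110,110
im=np.clip((c['image'][y:y+h,x:x+w].astype(float)/150)**.6*255,0,255).astype(np.uint8)
cv2.imwrite('pics/p1.png',cv2.resize(im,None,fx=5,fy=5,interpolation=cv2.INTER_CUBIC)[...,::-1])
# rim ellipse of held wheel vs stub, in scene
print('exp underside',e[2]+.0108,'proj seat/stub/wheel',[np.round(proj(c,(.518,.0125,z)),1).tolist() for z in(.05,.096,.125)])
g=P[(P[...,2]>.115)&(P[...,2]<.142)&(np.hypot(P[...,0]-e[0],P[...,1]-e[1])<.06)];print('rim pts',len(g),g.min(0).round(3),g.max(0).round(3))
st=P[(P[...,2]>.06)&(P[...,2]<.09)&(np.hypot(P[...,0]-.518,P[...,1]-.0125)<.03)];print('stub side',len(st),st.mean(0).round(4),st.min(0).round(4),st.max(0).round(4))
```

```text
[0.5176765  0.01172369 0.11340629] [ 5.17510989e-01  8.55676266e-01 -6.39617159e-04 -3.08325082e-04] 0.03805406947178106
exp underside 0.12420628646103996 proj seat/stub/wheel [[323.0, 196.2], [322.9, 181.4], [322.8, 171.7]]
rim pts 373 [ 0.475 -0.03   0.124] [0.56  0.055 0.142]
stub side 110 [0.523  0.0191 0.0755] [0.5097 0.0016 0.0602] [0.5325 0.0284 0.0898]
```

View pics/p1.png

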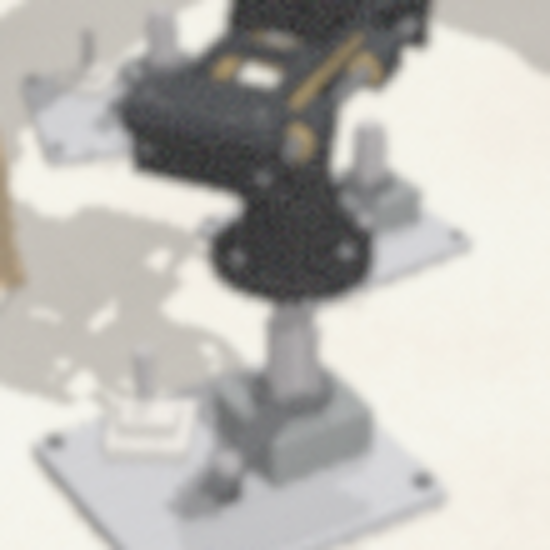

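The picture shows the wheel centred above the stub: rim centre column 291 and stub centre column 293 in the crop. I descend gently onto the lead-in.

Emit:
step_arm([
  [0, 0, -0.5],
  [0, 0, -0.5],
  [0, 0, -0.2],
  [0, 0, -0.2],
  [0, 0, -0.15],
  [0, 0, 0],
], turn=[0, 0, 0, 0, 0, 0])

```text
time: 9.15
ee_pos: [0.5178, 0.013, 0.075]
eef_rot: [0.517, 0.856, -0.0, -0.0]
ft_force: [0.2, 0.3, -0.5]
width: 0.0377
grip_force: 35.0
```

Emit:
step_arm([
  [0, 0, -0.3],
  [0, 0, -0.3],
  [0, 0, -0.3],
  [0, 0, -0.2],
  [0, 0, -0.15],
  [0, 0, -0.1],
  [0, 0, 0],
], turn=[0, 0, 0, 0, 0, 0, 0])

```text
time: 9.85
ee_pos: [0.5179, 0.013, 0.0415]
eef_rot: [0.517, 0.856, -0.0, -0.0]
ft_force: [0.2, -0.0, -0.6]
width: 0.0377
grip_force: 35.0
```

Going smoothly, with no contact force. About 2–3 mm remain, so I press lightly onto the collar.

Emit:
step_arm([
  [0, 0, -0.06],
  [0, 0, -0.06],
  [0, 0, 0],
], turn=[0, 0, 0])

```text
time: 10.15
ee_pos: [0.5183, 0.013, 0.0392]
eef_rot: [0.517, 0.856, 0.0, 0.0]
ft_force: [-2.2, 0.6, 3.9]
width: 0.0377
grip_force: 35.0
```

Emit:
step_arm([
  [0, 0, -0.04],
  [0, 0, 0],
  [0, 0, 0],
], turn=[0, 0, 0])

```text
time: 10.45
ee_pos: [0.5184, 0.0131, 0.0391]
eef_rot: [0.517, 0.856, 0.001, -0.0]
ft_force: [-8.3, -0.3, 18.0]
width: 0.0378
grip_force: 35.0
```

Emit:
step_arm([
  [-0.02, 0, 0.05],
  [0, 0, 0],
  [0, 0, 0],
  [0, 0, 0],
  [0, 0, 0],
  [0, 0, 0],
  [0, 0, 0],
  [0, 0, 0],
  [0, 0, 0],
  [0, 0, 0],
  [0, 0, 0],
  [0, 0, 0],
], turn=[0, -0.5, -0.8, -0.8, -0.8, -0.8, -0.8, -0.8, -0.8, -0.8, -0.6, 0])

```text
time: 11.65
ee_pos: [0.5176, 0.0127, 0.0392]
eef_rot: [0.838, 0.546, -0.0, 0.0]
ft_force: [-1.8, -2.0, 4.9]
width: 0.0373
grip_force: 35.0
```

Run:
```python
from h import *
s=read_state();q=s['eef_rot'];print(s['ee_pos'],np.degrees(2*np.arctan2(q[1],q[0]))-90,s['ft_force'],s['torque'],s['joint_positions'].round(2))
```

```text
[0.5176285  0.01265741 0.03921494] -23.850607777659064 [-1.76322475 -1.96558089  4.85816905] [-0.4494002   0.53828658 -0.05749794] [-0.67  0.28  0.64  1.95 -0.2   0.98 -0.36]
```

Emit:
step_arm([
  [0, 0, 0],
  [0, 0, 0],
  [0, 0, 0],
  [0, 0, 0],
  [0, 0, 0],
  [0, 0, 0],
], turn=[-0.6, -0.6, -0.6, -0.6, -0.4, 0])

```text
time: 12.25
ee_pos: [0.5174, 0.0128, 0.0392]
eef_rot: [0.917, 0.399, -0.0, -0.0]
ft_force: [-2.9, -1.3, 6.8]
width: 0.0381
grip_force: 35.0
```

Run:
```python
from h import *
s=read_state();q=s['eef_rot'];print(s['ee_pos'],np.degrees(2*np.arctan2(q[1],q[0]))-90,s['ft_force'],s['torque'],s['joint_positions'].round(2))
```

```text
[0.51736902 0.01279363 0.03919844] -42.99131187171304 [-2.93830521 -1.33895052  6.7640181 ] [-0.37834982  0.97818086 -0.01815643] [-0.72  0.29  0.7   1.95 -0.23  0.98 -0.67]
```

Emit:
step_arm([
  [0, 0, 0],
  [0, 0, 0],
  [0, 0, 0],
], turn=[-0.4, -0.3, 0])

```text
time: 12.55
ee_pos: [0.5173, 0.0128, 0.0392]
eef_rot: [0.933, 0.36, -0.0, -0.0]
ft_force: [-4.4, -1.4, 7.4]
width: 0.0378
grip_force: 35.0
```

```bash
cat > st.py <<'E'
from h import *
s=read_state();q=s['eef_rot'];print(s['ee_pos'],np.degrees(2*np.arctan2(q[1],q[0]))-90,s['ft_force'],s['torque'],s['joint_torque'][-1])
c=grab('scene');P=cloud(c);S=np.array([.518,.0125])
A=P[(np.abs(P[...,2]-.046)<.006)];d=A[:,:2]-S;R=np.hypot(*d.T);an=np.degrees(np.arctan2(d[:,1],d[:,0]))
k=(R>.055)&(R<.098)&(an>-90)&(an<60);print('arm pts',np.histogram(an[k],np.arange(-90,61,10))[0],np.median(an[k]) if k.any() else '')
E
python3 st.py
```

```text
[0.51727724 0.01282388 0.03919338] -47.754611200594994 [-4.37182055 -1.43516808  7.43217345] [-0.40947685  1.08278974  0.15525598] -0.7461352273821831
arm pts [ 0  0  0  0 20 48  0  0  0  0  0  0  0  0  0] -36.65789693211719
```

Emit:
step_arm([
  [0, 0, 0],
  [0, 0, 0],
  [0, 0, 0],
], turn=[-0.3, -0.2, 0])

```text
time: 12.9
ee_pos: [0.5177, 0.0132, 0.0392]
eef_rot: [0.943, 0.334, 0.0, 0.0]
ft_force: [-3.3, -1.8, 5.6]
width: 0.038
grip_force: 35.9
```

```bash
python3 st.py
```

```text
[0.51769251 0.01320172 0.03923486] -51.03626143794188 [-3.25713632 -1.80952949  5.58311612] [-0.26594184  0.62620323  1.36189335] -1.7063390091061592
arm pts [ 0  0  0  1 18 49  1  0  0  0  0  0  0  0  0] -36.68454606415677
```

The z moment rose from 0.16 to 1.36 N m and the swing arm no longer moves, so it is on its stop. I ease the torque within the play, release and lift.

Emit:
step_arm([
  [0, 0, 0],
  [0, 0, 0],
], turn=[0.3, 0])

```text
time: 13.15
ee_pos: [0.5177, 0.0132, 0.0392]
eef_rot: [0.937, 0.35, 0.0, -0.0]
ft_force: [-1.8, 0.2, 6.0]
width: 0.0376
grip_force: 34.8
```

Emit:
step_arm([
  [0, 0, 0],
  [0, 0, 0],
  [0, 0, 0],
  [0, 0, 0],
  [0, 0, 0],
  [0, 0, 0],
  [0, 0, 0],
  [0, 0, 0],
  [0, 0, 0.3],
], turn=[0, 0, 0, 0, 0, 0, 0, 0, 0], grip=0)

```text
time: 14.05
ee_pos: [0.5169, 0.0129, 0.046]
eef_rot: [0.937, 0.348, -0.001, 0.0]
ft_force: [0.3, 0.4, 0.4]
width: 0.0864
grip_force: 0.0
```

Emit:
step_arm([
  [0, 0, 0.5],
  [0, 0, 0.8],
  [0, 0, 1],
  [0, 0, 1],
  [0, 0, 1],
  [0, 0, 1],
  [-0.5, 0.5, 0],
  [-1, 1, 0],
  [-1, 1, 0],
  [-1, 1, 0],
  [-1, 1, 0],
  [0, 0, 0],
], turn=[0, 0, 0, 0, 0, 0, 0, 0, 0, 0, 0, 0])

```text
time: 15.25
ee_pos: [0.4028, 0.1284, 0.18]
eef_rot: [0.936, 0.351, 0.001, -0.001]
ft_force: [0.8, 0.3, -0.1]
width: 0.0867
grip_force: 0.0
```

```bash
python3 st.py
python3 - <<'E'
from h import *
o=[]
for n,(x,y,w,h) in(('scene',(265,140,100,100)),('top',(270,150,100,100))):
    c=grab(n);P=cloud(c)
    im=np.clip((c['image'][y:y+h,x:x+w].astype(float)/150)**.6*255,0,255).astype(np.uint8)
    o.append(cv2.resize(im,(400,400),interpolation=cv2.INTER_CUBIC))
    D=np.hypot(P[...,0]-.518,P[...,1]-.0125)
    r=P[(D>.032)&(D<.045)&(P[...,2]>.05)&(P[...,2]<.075)];print(n,'rim',len(r),np.median(r,0).round(4),r[:,:2].min(0).round(3),r[:,:2].max(0).round(3))
    hb=P[(D<.03)&(P[...,2]>.082)&(P[...,2]<.11)];print(' hub',len(hb),np.median(hb,0).round(4))
cv2.imwrite('pics/f1.png',np.hstack(o)[...,::-1])
E
```

```text
[0.40282141 0.12841815 0.18002   ] -48.932162656583714 [ 0.76600299  0.31004799 -0.06121363] [-0.13389729  0.10506829 -0.06544994] -1.432243175804615
arm pts [ 0  0  0  0 16 49  1  0  0  0  0  0  0  0  0] -36.099835027363596
scene rim 245 [0.5352 0.0348 0.0597] [ 0.475 -0.028] [0.56  0.057]
 hub 178 [0.5228 0.0184 0.0904]
top rim 229 [0.5145 0.0102 0.0594] [ 0.477 -0.029] [0.558 0.052]
 hub 156 [0.5164 0.0119 0.0904]
```

View pics/f1.png

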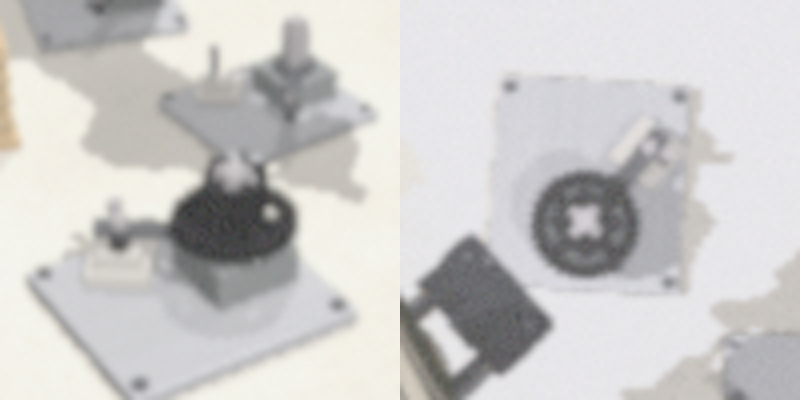

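The final picture shows the wheel seated on the spindle: rim top at 0.060 m, hub top at 0.090 m, and the stub showing at crop (232,170). In the top view the swing arm at (655,145) lies against the pin. The gripper is clear.

```bash
python3 -c "
from bench import *
print(close_job())"
```

```text
the job is handed in; nothing more can be done
None
```

The smallest handwheel is fully home on the large fixture's spindle, turned clockwise until the swing arm met its stop pin, and released; the job was handed in with the clock at about 15 s, and no verdict came back.

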